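# Roll a mandrel on the granite plate and sort it

## Task

Take the hand block by its grip, lay its flat underside across the mandrel that lies on the granite plate, and with light pressure roll the mandrel away from you through at least one full turn, giving way if it lifts. Then set the block back down on the bench, flat on its underside. If the mandrel rolled true, lay it in both notches of the wooden V rest; if it wobbled or lifted the block, lay it in the steel reject tray; do not drop it, and leave the mandrels in the rack and the jar as they are.

Things in the scene. Friction and masses are not known exactly. Their poses are not given: they have to be found in the camera images.
- plate: dark granite surface plate, fixed, 200 mm (its x) by 300 mm (its y), 50 mm high; origin at the centre of its underside. Its x axis points away from the robot; one mandrel, any of the four, lies on its near half with its length along the plate's y
- rack: wooden stock rack, fixed, just beyond the plate's far edge, 86 mm (x) by 170 mm (y), 57 mm high; in its three grooves along y lie the other three mandrels, which stay there; origin at the centre of its underside
- mandrel_a_mid (a point): round polished steel mandrel, 14 mm in diameter, 150 mm long, domed ends, 170 g; x axis along its length; the point is half-way along it, on the straight line through the centres of its ends. True or bent, unknown at first: the middle of a bent one is about 3 mm out of that line; it starts lying flat on its side, and when rolled lifts the block 2 to 3 mm once a turn. The one on the plate is to be tested
- mandrel_b_mid (a point): round polished steel mandrel, 14 mm in diameter, 150 mm long, domed ends, 170 g; x axis along its length; the point is half-way along it, on the straight line through the centres of its ends. True or bent, unknown at first: the middle of a bent one is about 3 mm out of that line; it starts lying flat on its side, and when rolled lifts the block 2 to 3 mm once a turn. The one on the plate is to be tested
- mandrel_c_mid (a point): round polished steel mandrel, 14 mm in diameter, 150 mm long, domed ends, 170 g; x axis along its length; the point is half-way along it, on the straight line through the centres of its ends. True or bent, unknown at first: the middle of a bent one is about 3 mm out of that line; it starts lying flat on its side, and when rolled lifts the block 2 to 3 mm once a turn. The one on the plate is to be tested
- mandrel_d_mid (a point): round polished steel mandrel, 14 mm in diameter, 150 mm long, domed ends, 170 g; x axis along its length; the point is half-way along it, on the straight line through the centres of its ends. True or bent, unknown at first: the middle of a bent one is about 3 mm out of that line; it starts lying flat on its side, and when rolled lifts the block 2 to 3 mm once a turn. The one on the plate is to be tested
- block_grip (a point): loose hardwood hand block, about 220 g: dark flat sole 130 mm (x) by 60 (y) by 16, on it an upright grip 26 mm (x) by 50 (y), from 16 to 58 mm above the underside. Point: inside the grip, 38 mm up. Its x goes along the rolling; the mandrel advances half as far as the block (one turn: 44 and 88 mm). Bear with 2 to 10 N: over 20 N marks the mandrel, and the contact is hard (1 mm too low is some 20 N)
- rest_seat (a point): wooden V rest, fixed, base 80 mm (x) by 140 (y) by 12, on it two uprights 14 mm thick, 100 mm apart along y, 53 mm high, each with a 90 degree V notch about 40 mm wide at the top; the point is where the middle of a seated mandrel lies, 41 mm above the bench; a seated mandrel's length runs along y
- tray_in (a point): open reject tray of dark sheet steel, fixed, 100 mm (x) by 190 mm (y), 30 mm high, walls and floor 4 mm thick; the point is the centre of its inner floor, 4 mm above the bench
- jar: small closed amber glass jar, 52 mm in diameter, 65 mm high, a bystander; origin at the centre of its underside
Mind the look-alikes: they are no part of the job. Leave any pink look-alike of the part that bears mandrel_a_mid alone.

How it is judged (in metres and radians):
On the way, in this order (a step that is already met when the one before it is completed fails the run):
1. the mandrel on the plate has rolled half a turn under the block (((contact force between block and mandrel_a above 0.5 N and contact force between mandrel_a and plate above 0.5 N and angle between mandrel_a_mid's own z axis and vertical above 2.7 rad) or (contact force between block and mandrel_b above 0.5 N and contact force between mandrel_b and plate above 0.5 N and angle between mandrel_b_mid's own z axis and vertical above 2.7 rad) or (contact force between block and mandrel_c above 0.5 N and contact force between mandrel_c and plate above 0.5 N and angle between mandrel_c_mid's own z axis and vertical above 2.7 rad) or (contact force between block and mandrel_d above 0.5 N and contact force between mandrel_d and plate above 0.5 N and angle between mandrel_d_mid's own z axis and vertical above 2.7 rad))).
2. it has rolled on the same way, away from the robot, to three quarters of a turn under the block (((contact force between block and mandrel_a above 0.5 N and contact force between mandrel_a and plate above 0.5 N and angle between mandrel_a_mid's own y axis and vertical above 2.7 rad) or (contact force between block and mandrel_b above 0.5 N and contact force between mandrel_b and plate above 0.5 N and angle between mandrel_b_mid's own y axis and vertical above 2.7 rad) or (contact force between block and mandrel_c above 0.5 N and contact force between mandrel_c and plate above 0.5 N and angle between mandrel_c_mid's own y axis and vertical above 2.7 rad) or (contact force between block and mandrel_d above 0.5 N and contact force between mandrel_d and plate above 0.5 N and angle between mandrel_d_mid's own y axis and vertical above 2.7 rad))).
3. it has rolled on to a full turn under the block (((contact force between block and mandrel_a above 0.5 N and contact force between mandrel_a and plate above 0.5 N and angle between mandrel_a_mid's own z axis and vertical below 0.45 rad) or (contact force between block and mandrel_b above 0.5 N and contact force between mandrel_b and plate above 0.5 N and angle between mandrel_b_mid's own z axis and vertical below 0.45 rad) or (contact force between block and mandrel_c above 0.5 N and contact force between mandrel_c and plate above 0.5 N and angle between mandrel_c_mid's own z axis and vertical below 0.45 rad) or (contact force between block and mandrel_d above 0.5 N and contact force between mandrel_d and plate above 0.5 N and angle between mandrel_d_mid's own z axis and vertical below 0.45 rad))).
At the end, for the whole second after the job is handed in: A true mandrel rests in both notches of the V rest (middle within 5 mm across, 20 mm along, 4 mm in height, 0.08 rad); a bent one rests inside the reject tray (middle within 43 and 50 mm of its centre). The other three have moved under 15 mm; the block rests on its underside on the bench (((((distance between mandrel_a_c3 and mandrel_a_mid below 0.0015 m and x of mandrel_a_mid in the frame of rest_seat between -0.005 and 0.005 m and y of mandrel_a_mid in the frame of rest_seat between -0.02 and 0.02 m and z of mandrel_a_mid in the frame of rest_seat between -0.004 and 0.004 m and angle between the x axis of mandrel_a_mid and the y axis of rest_seat, either way round below 0.08 rad) or (distance between mandrel_a_c3 and mandrel_a_mid above 0.0015 m and x of mandrel_a_mid in the frame of tray_in between -0.043 and 0.043 m and y of mandrel_a_mid in the frame of tray_in between -0.05 and 0.05 m and z of mandrel_a_mid in the frame of tray_in below 0.015 m)) and linear speed of mandrel_a below 0.02 m/s and distance of each of mandrel_b_mid, mandrel_c_mid, mandrel_d_mid from where it was at the start of the episode below 0.015 m) or (((distance between mandrel_b_c3 and mandrel_b_mid below 0.0015 m and x of mandrel_b_mid in the frame of rest_seat between -0.005 and 0.005 m and y of mandrel_b_mid in the frame of rest_seat between -0.02 and 0.02 m and z of mandrel_b_mid in the frame of rest_seat between -0.004 and 0.004 m and angle between the x axis of mandrel_b_mid and the y axis of rest_seat, either way round below 0.08 rad) or (distance between mandrel_b_c3 and mandrel_b_mid above 0.0015 m and x of mandrel_b_mid in the frame of tray_in between -0.043 and 0.043 m and y of mandrel_b_mid in the frame of tray_in between -0.05 and 0.05 m and z of mandrel_b_mid in the frame of tray_in below 0.015 m)) and linear speed of mandrel_b below 0.02 m/s and distance of each of mandrel_a_mid, mandrel_c_mid, mandrel_d_mid from where it was at the start of the episode below 0.015 m) or (((distance between mandrel_c_c3 and mandrel_c_mid below 0.0015 m and x of mandrel_c_mid in the frame of rest_seat between -0.005 and 0.005 m and y of mandrel_c_mid in the frame of rest_seat between -0.02 and 0.02 m and z of mandrel_c_mid in the frame of rest_seat between -0.004 and 0.004 m and angle between the x axis of mandrel_c_mid and the y axis of rest_seat, either way round below 0.08 rad) or (distance between mandrel_c_c3 and mandrel_c_mid above 0.0015 m and x of mandrel_c_mid in the frame of tray_in between -0.043 and 0.043 m and y of mandrel_c_mid in the frame of tray_in between -0.05 and 0.05 m and z of mandrel_c_mid in the frame of tray_in below 0.015 m)) and linear speed of mandrel_c below 0.02 m/s and distance of each of mandrel_a_mid, mandrel_b_mid, mandrel_d_mid from where it was at the start of the episode below 0.015 m) or (((distance between mandrel_d_c3 and mandrel_d_mid below 0.0015 m and x of mandrel_d_mid in the frame of rest_seat between -0.005 and 0.005 m and y of mandrel_d_mid in the frame of rest_seat between -0.02 and 0.02 m and z of mandrel_d_mid in the frame of rest_seat between -0.004 and 0.004 m and angle between the x axis of mandrel_d_mid and the y axis of rest_seat, either way round below 0.08 rad) or (distance between mandrel_d_c3 and mandrel_d_mid above 0.0015 m and x of mandrel_d_mid in the frame of tray_in between -0.043 and 0.043 m and y of mandrel_d_mid in the frame of tray_in between -0.05 and 0.05 m and z of mandrel_d_mid in the frame of tray_in below 0.015 m)) and linear speed of mandrel_d below 0.02 m/s and distance of each of mandrel_a_mid, mandrel_b_mid, mandrel_c_mid from where it was at the start of the episode below 0.015 m)) and height (world z) of block_grip below 0.042 m and angle between block_grip's own z axis and vertical below 0.05 rad and linear speed of block below 0.02 m/s); the robot touches nothing.
It fails at once if the block bears on a mandrel with more than 20 N (contact force between block and mandrel_a above 20 N or contact force between block and mandrel_b above 20 N or contact force between block and mandrel_c above 20 N or contact force between block and mandrel_d above 20 N).
It fails at once if a mandrel is dropped (falls free at more than 0.5 m/s) ((linear speed of mandrel_a above 0.5 m/s and contact force between the fingers and mandrel_a below 0.01 N) or (linear speed of mandrel_b above 0.5 m/s and contact force between the fingers and mandrel_b below 0.01 N) or (linear speed of mandrel_c above 0.5 m/s and contact force between the fingers and mandrel_c below 0.01 N) or (linear speed of mandrel_d above 0.5 m/s and contact force between the fingers and mandrel_d below 0.01 N)).
It fails at once if the jar is moved by more than 20 mm (distance of jar from where it was at the start of the episode above 0.02 m).
It also fails if it takes over 72 s, if anything falls off the work surface, if the arm or the gripper's body presses on something with over 40 N, if the wrist force passes 120 N, or if a joint passes its speed limit or range.

## Robot

A 6-joint arm with a two-finger parallel gripper is mounted at the origin on the work surface. World frame = base frame: x ahead of the robot, y to its left, z up, the work surface at z = 0. Lengths are in mm, angles in rad, forces in N, time in s.
With the tool pointing down it reaches from about 300 to 775 mm from the base axis. Payload 14.6 kg.
Tool frame: the origin (TCP) lies at the very end of the fingers, on their centre line; the grasp point (between the pads) lies 19 mm behind it; z points along the fingers, y is the direction in which the jaws open and shut (so a half turn about z gives the same grasp; the last joint's range is limited). The gripper opens to 94 mm and grips with 3 to 60 N. Pads are 16 mm wide; open, the fingers measure 119 mm over their backs; the gripper's body (75 mm by 177 mm) begins 78 mm behind the grasp point.
Start: joints at [1.266, 0.3, 1.521, -0, 1.321, -0.067], TCP at [129.559, 534.513, 205.446] pointing down, gripper open.
Joint ranges: [-3.03, 3.03], [-0.79, 2.21], [0.23, 2.52], [-1.04, 4.18], [0, 3.07], [-2.55, 2.55]. Speed limits (rad/s): [2.22, 2.22, 2.57, 3.14, 3.14, 3.14].

## Interface

Orientations are given as [roll, pitch, yaw] about the fixed x, y, z axes, in that order (R = Rz(yaw) Ry(pitch) Rx(roll)).
In Python, from cell import manip gives the robot as it stands.
- The arm moves only by the shell command python3 -m inch 'ROWS' [FORCE]. ROWS is a JSON object of lists of equal length, an entry for each row: "grip": the opening, from -1 (shut) to 1 (fully open), so that 0 is half open; "travel": the shift along the world's x, y, z in cm, a list of three; "turn": the turn, a rotation vector about the world's x, y, z in degrees, a list of three. A call has 1 to 10 rows; each row is the pose to reach, as a shift and turn from the pose measured when the call began; what a row does not reach only later rows make up. A row lasts 1/8 s, in which the tool goes at most 62.5 mm and 10.7 degrees, less where a joint would pass 70% of its speed; a pose out of reach is approached as far as the arm can. A call with a gripper value outside its range is refused whole. The fingers move at their own pace and stop on an object; FORCE is the grip in N (left out, the last holds). Time passes only in rows, so rows that repeat a pose let the fingers close. It gives the time, the measured TCP pose, the force and the opening at its end, in the units of the state.
- manip.read_state(): the state, without advancing time (a new reading comes with each control period).
- manip.camera(name): name is "side" or "top" or "wrist"; returns (picture, depth): 384x512x3 uint8, red, green, blue; 384x512 float32, mm along the optical axis (not along the pixel's ray), 0 where there is no reading.
- manip.calibration(name): a dict with "fx", "fy", "cx", "cy" (pixels), "world_from_camera" (4x4, takes a point from camera to world coordinates). Camera axes: x right, y up, looking along -z (the intrinsics and any distortion apply to the point x, -y, -z); pixel columns grow to the right and rows downward; lengths in mm; the calibration is good to about 2 mm. A picture is of the moment at which its call begins: read the wrist's pose just before it. calibration takes no time and is no camera call; for the wrist camera it gives the pose at the moment of the call.
- manip.sign_off(): hands the job in, once; it reports no verdict.
Trained networks look in the newest picture that a camera, given by its name, has taken for a name from the list of things; names that differ only in an ending like _2 or _b are one class to them, and where a whole thing is asked for, a point or a joint stands for the part that bears it (a point fixed in the world has none). Each returns a list of dicts, best first, with "p" (0 to 1); they miss things now and then, are a little off and sometimes report something else, mostly with a low value. They report only what shows in the picture. A call takes as long as a camera call. They do not tell look-alikes from the thing itself.
- manip.look_for(camera, label): "bbox" ([left, top, right, bottom] in pixels, round what is visible of it).
The state is a dict: "clock": time; "joints": joint angles; "qd": joint speeds; "effort": joint torques, N m; "eef_pos": TCP position; "eef_rot": TCP orientation; "wrist_force": force on the tool from outside, world axes, zero at the start; "moment": the same for the moment, N m; "finger_gap": finger opening in mm.
Only numpy, scipy, OpenCV 4.12 (cv2) and the standard library are available. Lean on these libraries where they do the work, as an engineer would, in place of code of your own. Each camera call takes 0.05 s, during which the arm holds its last target.

## Working session

There is one attempt and no reset: what is moved stays moved. The work goes in short steps, Python scripts to look and compute and a shell command to move; the robot and the scene stay as the last step left them, time stands still between calls to the robot, and variables do not carry over. Pictures are saved under pics/ and viewed, and the job is handed in when it is done.

```bash
ls; mkdir -p pics
cat > h.py <<'E'
import numpy as np,cv2
from cell import manip
def snap(n,tag):
    im,d=manip.camera(n); cv2.imwrite(f'pics/{tag}.png',im[:,:,::-1]); np.save(f'pics/{tag}.npy',d); return im,d
def w(n,u,v,d,cal=None):
    c=cal or manip.calibration(n); 
    p=np.array([(u-c['cx'])/c['fx']*d,-(v-c['cy'])/c['fy']*d,-d,1]); return (np.array(c['world_from_camera'])@p)[:3]
def cloud(n,dep):
    c=manip.calibration(n); v,u=np.mgrid[0:384,0:512]
    P=np.stack([(u-c['cx'])/c['fx']*dep,-(v-c['cy'])/c['fy']*dep,-dep,np.ones_like(dep)],-1)
    return (P@np.array(c['world_from_camera']).T)[...,:3]
E
python3 - <<'E'
from h import *
print(manip.read_state())
for n in ['top','side']:
    snap(n,n+'0'); c=manip.calibration(n); print(n,{k:np.round(v,3).tolist() for k,v in c.items()})
    for l in ['plate','rack','mandrel_a_mid','block_grip','rest_seat','tray_in','jar']:
        print(l,[(np.round(r['bbox']).tolist(),round(r['p'],2)) for r in manip.look_for(n,l)][:6])
E
```

```text
pics
{'clock': 0.0, 'joints': array([ 1.26641240e+00,  3.00485361e-01,  1.52158535e+00, -2.31376978e-05,
        1.32068246e+00, -6.66068086e-02]), 'qd': array([ 7.84924509e-04,  3.41304161e-04,  7.20636825e-05,  4.99708252e-04,
       -1.37200135e-03, -1.32815311e-03]), 'effort': array([ 1.59705891e-03, -5.31809735e+01, -3.52733624e+01,  7.08385441e-02,
        2.43708916e-02, -9.34445234e-05]), 'eef_pos': array([129.48262127, 534.27274245, 204.87669613]), 'eef_rot': array([-3.14043322e+00, -5.48799030e-05,  2.90382124e+00]), 'wrist_force': array([-0.47016159, -1.54238975, -0.22296173]), 'moment': array([-0.04459617,  0.03053077, -0.03691977]), 'finger_gap': 94.16637047924912}
top {'fx': 367.54, 'fy': 367.54, 'cx': 254.478, 'cy': 190.924, 'world_from_camera': [[-0.059, 0.973, -0.224, 364.858], [-0.998, -0.059, 0.008, 9.959], [-0.005, 0.224, 0.974, 1054.212], [0.0, 0.0, 0.0, 1.0]]}
plate [([201.0, 163.0, 315.0, 240.0], 0.87)]
rack [([235.0, 131.0, 297.0, 170.0], 0.67)]
mandrel_a_mid [([243.0, 151.0, 294.0, 160.0], 0.82), ([193.0, 98.0, 202.0, 142.0], 0.62), ([284.0, 255.0, 306.0, 306
[... 301 characters left out ...]
: 401.254, 'cx': 258.0, 'cy': 189.593, 'world_from_camera': [[-0.854, 0.38, -0.356, 206.444], [-0.52, -0.598, 0.61, 666.45], [0.019, 0.706, 0.708, 854.362], [0.0, 0.0, 0.0, 1.0]]}
plate [([201.0, 162.0, 324.0, 266.0], 0.64)]
rack [([198.0, 161.0, 256.0, 205.0], 0.92), ([271.0, 181.0, 306.0, 209.0], 0.69)]
mandrel_a_mid [([218.0, 161.0, 255.0, 188.0], 0.74), ([330.0, 216.0, 385.0, 231.0], 0.69), ([133.0, 197.0, 182.0, 221.0], 0.66)]
block_grip [([277.0, 133.0, 316.0, 160.0], 0.78)]
rest_seat [([330.0, 141.0, 370.0, 180.0], 0.55), ([217.0, 163.0, 254.0, 192.0], 0.36)]
tray_in [([182.0, 280.0, 264.0, 374.0], 0.63)]
jar [([167.0, 244.0, 190.0, 276.0], 0.65), ([181.0, 278.0, 264.0, 377.0], 0.57)]
```

View pics/top0.png

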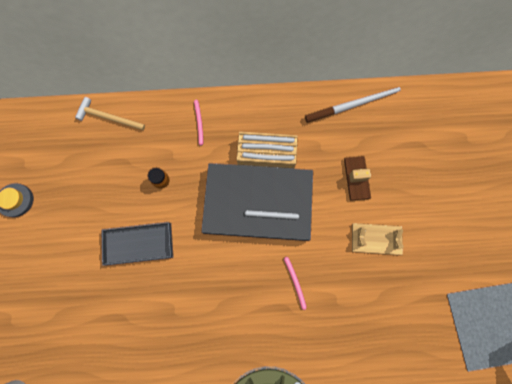

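View pics/side0.png

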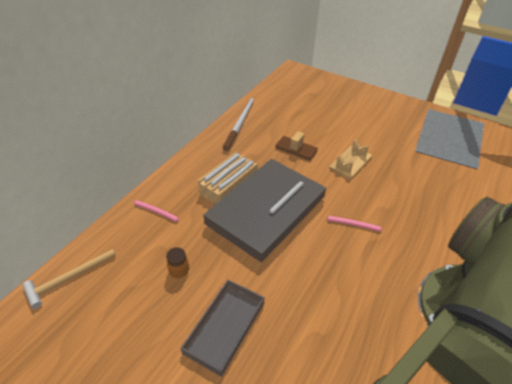

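Run:
```python
import cv2
im=cv2.imread('pics/top0.png')
cv2.imwrite('pics/top0z.png',cv2.resize(im[85:275,95:415],None,fx=2.5,fy=2.5,interpolation=cv2.INTER_CUBIC))
```

```text
(no output)
```

View pics/top0z.png

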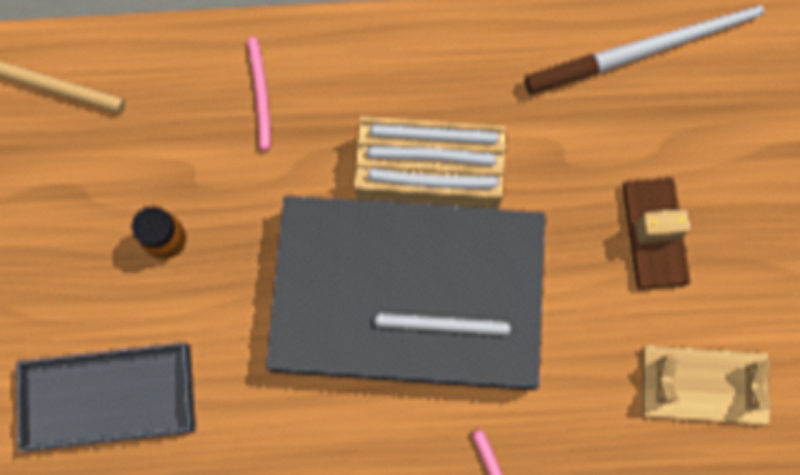

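The top view shows the silver mandrel on the plate at about (272,215). Three silver mandrels are in the rack (267,148), the block is at (357,178) with its grip at (361,175), the V rest at (378,238), the tray at (137,244) and the jar at (157,177). The pink rods at (198,122) and (294,283) are look-alikes, so I'll leave them alone. Next I measure positions from depth.

Run:
```python
from h import *
from scipy import ndimage as nd
im=cv2.imread('pics/top0.png')[:,:,::-1].astype(int); d=np.load('pics/top0.npy'); P=cloud('top',d)
def obb(m,name):
    p=P[m]; r=cv2.minAreaRect(p[:,:2].astype(np.float32)); print(name,m.sum(),'c',np.round(r[0],1),'size',np.round(r[1],1),'ang',round(r[2],1),'z med',np.round(np.percentile(p[:,2],[5,50,95]),1))
def reg(l,t,r,b):
    m=np.zeros(d.shape,bool); m[t:b,l:r]=1; return m&(d>0)
Z=P[...,2]
print('bench z',np.median(Z[reg(330,300,430,370)]))
m=reg(195,158,322,246); obb(m&(Z>42)&(Z<54),'plate top')
m2=reg(240,205,304,224)&(Z>56)&(im.min(2)>130); obb(m2,'mandrel')
p=P[m2]; q=p[:,:2]-p[:,:2].mean(0); e=np.linalg.svd(q,full_matrices=0)[2][0]; print('dir',e,p.mean(0))
obb(reg(230,128,302,168)&(Z>40)&(im.min(2)>130),'rack mandrels')
obb(reg(230,128,302,166)&(Z>25),'rack')
m=reg(340,150,376,204); obb(m&(Z>7)&(Z<30),'sole'); obb(m&(Z>45),'grip')
m=reg(346,216,412,258); obb(m&(Z>6)&(Z<20),'restbase'); obb(m&(Z>30),'uprights'); 
for s in (reg(346,216,380,258),reg(380,216,412,258)): obb(s&(Z>30),'upr')
m=reg(95,215,180,272); obb(m&(Z>15),'tray'); obb(reg(140,160,178,195)&(Z>50),'jar')
```

```text
bench z -1.17827579374557
plate top 7343 c [584.8  -8.2] size [300.  229.4] ang 82.6 z med [46.3 49.4 52.3]
mandrel 247 c [526.9 -41. ] size [145.5  13.4] ang 82.7 z med [57.8 62.2 65.3]
dir [0.12869243 0.99168456] [526.2298883  -41.5923281   61.94587808]
rack mandrels 747 c [717.6 -42. ] size [165.7  74.9] ang 84.3 z med [56.2 61.9 65.6]
rack 1877 c [716.1 -32.1] size [188.8 102.3] ang 83.9 z med [41.3 56.5 64.6]
sole 725 c [ 628.4 -301.5] size [130.4  61. ] ang 1.7 z med [11.7 15.1 19.2]
grip 174 c [ 628.3 -301.2] size [26.3 49.8] ang 1.8 z med [50.3 56.8 59.9]
restbase 1119 c [ 448.  -336.1] size [140.7  79.9] ang 82.6 z med [ 7.9 11.  14.3]
uprights 239 c [ 448.  -336.5] size [115.2  52. ] ang 82.7 z med [30.8 41.8 51.6]
upr 120 c [ 454.5 -286.6] size [14.6 52. ] ang 82.7 z med [31.1 41.6 52.3]
upr 119 c [ 441.3 -385.9] size [15.6 49.5] ang 82.2 z med [30.8 42.2 50.9]
tray 458 c [474.5 339.4] size [100.4 190.4] ang 3.1 z med [17.3 28.3 31.8]
jar 229 c [656.8 274.8] size [44.7 44.1] ang 2.1 z med [55.6 64.3 67.5]
```

```bash
python3 -m inch '{"grip":[1,1,1,1,1,1,1,1,1,1],"travel":[[4,-6,1],[8,-12,2],[12,-18,3],[16,-24,4],[20,-29,4],[24,-34,4],[28,-39,4],[32,-44,4],[36,-49,4],[38,-54,4]],"turn":[[0,0,-8],[0,0,-17],[0,0,-26],[0,0,-35],[0,0,-44],[0,0,-53],[0,0,-62],[0,0,-71],[0,0,-80],[0,0,-83.8]]}'
python3 - <<'E'
from h import *
for i in range(2):
    s=manip.read_state(); print(s['clock'],s['eef_pos'],s['eef_rot'],s['wrist_force'])
    snap('wrist','w%d'%i)
c=manip.calibration('wrist');print(np.round(c['world_from_camera'],3))
E
```

```text
clock: 2.05
eef_pos: [491.4, 26.3, 245.5]
eef_rot: [3.141, -0.0, 1.438]
wrist_force: [0.6, -0.4, -0.4]
finger_gap: 93.8
2.05 [491.39847376  26.25875013 245.48622416] [ 3.14121994e+00 -1.97115312e-04  1.43765251e+00] [ 0.59633064 -0.42274363 -0.41732002]
2.1 [493.44097065  21.00276943 244.98990589] [3.14112931e+00 1.44048236e-03 1.43184558e+00] [ 1.35475289 -4.19688127 -0.74388548]
[[ 9.91000e-01  1.31000e-01  3.30000e-02  5.01843e+02]
 [-1.35000e-01  9.63000e-01  2.35000e-01  9.19140e+01]
 [-1.00000e-03 -2.37000e-01  9.71000e-01  4.23706e+02]
 [ 0.00000e+00  0.00000e+00  0.00000e+00  1.00000e+00]]
```

View pics/w1.png

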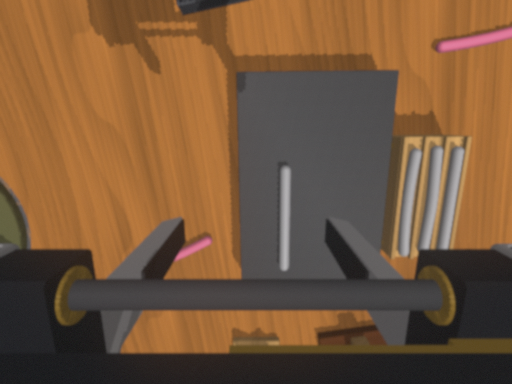

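The wrist view shows the mandrel on the plate from (286,168) to (285,268) between the fingers, with the rack to the right. I'll take a static reading of it, then go to the block.

```bash
python3 -m inch '{"grip":[1,1],"travel":[[0,0,0],[0,0,0]],"turn":[[0,0,0],[0,0,0]]}'
python3 - <<'E'
from h import *
for k in range(2):
    s=manip.read_state(); print(s['clock'],np.round(s['eef_pos'],2),np.round(s['eef_rot'],4),np.round(s['wrist_force'],2))
    im,d=snap('wrist','w_s%d'%k)
im=im.astype(int); P=cloud('wrist',d);Z=P[...,2]
def obb(m,name):
    p=P[m]; r=cv2.minAreaRect(p[:,:2].astype(np.float32)); print(name,m.sum(),'c',np.round(r[0],1),'size',np.round(r[1],1),'ang',round(r[2],1),'z',np.round(np.percentile(p[:,2],[5,50,95]),1))
ok=(d>0)&(P[...,0]>380)&(P[...,0]<680)
u=np.mgrid[0:384,0:512]
m=ok&(u[1]>255)&(u[1]<325)&(u[0]<275)&(im.min(2)>120)&(Z>54)&(Z<75)
m[:150]=0
obb(m,'mandrel'); 
m=ok&(u[0]<240)&(im.max(2)<90)&(Z>40)&(Z<56); obb(m,'plate')
p=P[m];print(np.median(p[:,2]))
E
```

```text
clock: 2.4
eef_pos: [491.6, 24.6, 244.9]
eef_rot: [-3.141, 0.001, 1.436]
wrist_force: [-0.1, -0.1, 0.2]
finger_gap: 93.9
2.4 [491.63  24.64 244.94] [-3.1412e+00  6.0000e-04  1.4357e+00] [-0.11 -0.1   0.17]
2.45 [491.62  24.81 245.04] [-3.1414e+00  6.0000e-04  1.4361e+00] [ 0.22 -0.49  0.58]
mandrel 873 c [526.6 -40.6] size [145.  12.] ang 82.7 z [60.2 62.8 64.4]
plate 23190 c [580.9  31.8] size [220.6 212.1] ang 82.8 z [48.5 49.8 51.1]
49.77653789038021
```

View pics/w_s1.png

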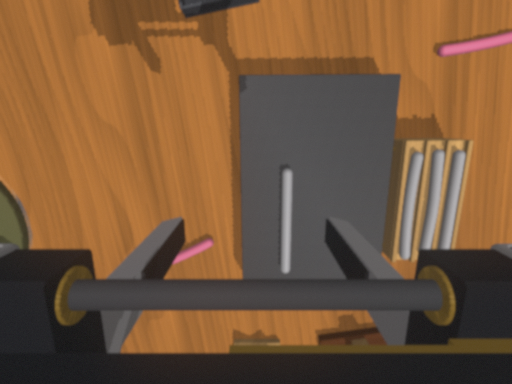

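```bash
python3 -m inch '{"grip":[1,1,1,1,1,1,1,1,1],"travel":[[2.3,-5.4,0],[4.6,-10.8,0],[6.8,-16.3,0],[9.1,-21.7,0],[11.4,-27.2,0],[13.68,-32.6,-2],[13.68,-32.6,-7],[13.68,-32.6,-10],[13.68,-32.6,-10]],"turn":[[0,0,2],[0,0,4],[0,0,6],[0,0,8],[0,0,9.4],[0,0,9.4],[0,0,9.4],[0,0,9.4],[0,0,9.4]]}'
python3 - <<'E'
from h import *
s=manip.read_state(); print(s['clock'],np.round(s['eef_pos'],2),np.round(s['eef_rot'],4),np.round(s['wrist_force'],2))
im,d=snap('wrist','wb'); snap('top','t1')
E
```

```text
clock: 3.62
eef_pos: [627.9, -299.8, 142.9]
eef_rot: [-3.138, -0.002, 1.601]
wrist_force: [0.3, 0.2, 1.0]
finger_gap: 93.9
3.625 [ 627.91 -299.81  142.92] [-3.1378e+00 -1.6000e-03  1.6015e+00] [0.3  0.22 0.98]
```

View pics/wb.png

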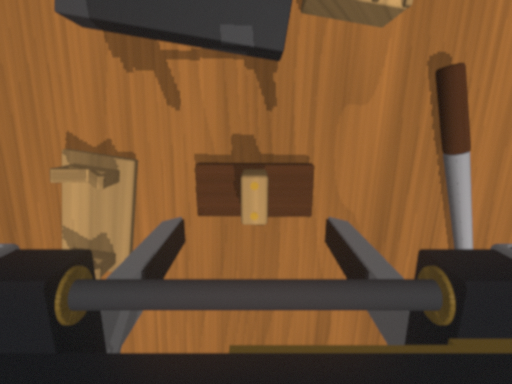

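The block is square between the fingers: sole (197–313, 163–215), grip at (255,196). I'll descend onto the grip.

```bash
python3 -m inch '{"grip":[1,1,1,1,1],"travel":[[0,-0.15,-4],[0,-0.15,-8],[0,-0.15,-10],[0,-0.15,-10.5],[0,-0.15,-10.5]],"turn":[[0,0,0],[0,0,0],[0,0,0],[0,0,0],[0,0,0]]}'
```

```text
clock: 4.35
eef_pos: [629.9, -302.4, 43.5]
eef_rot: [3.138, 0.003, 1.601]
wrist_force: [0.4, 0.6, 0.3]
finger_gap: 93.6
```

```bash
python3 -m inch '{"grip":[1,1],"travel":[[-0.1,0.1,-1.5],[-0.1,0.1,-1.5]],"turn":[[0,0,0],[0,0,0]]}';python3 -m inch '{"grip":[1,1],"travel":[[0,0,0],[0,0,0]],"turn":[[0,0,0],[0,0,0]]}'
```

```text
clock: 4.6
eef_pos: [628.5, -301.2, 27.7]
eef_rot: [3.139, 0.002, 1.601]
wrist_force: [-0.4, -0.3, 0.3]
finger_gap: 94.4
clock: 4.85
eef_pos: [628.6, -301.2, 27.9]
eef_rot: [3.139, 0.002, 1.601]
wrist_force: [-0.5, 0.3, 0.5]
finger_gap: 94.0
```

```bash
python3 -m inch '{"grip":[1,1,1],"travel":[[0,0,-0.5],[0,0,-0.5],[0,0,-0.5]],"turn":[[0,0,0],[0,0,0],[0,0,0]]}';python3 -m inch '{"grip":[-0.6,-0.6,-0.6,-0.6,-0.6,-0.6],"travel":[[0,0,0],[0,0,0],[0,0,0],[0,0,0],[0,0,0],[0,0,0]],"turn":[[0,0,0],[0,0,0],[0,0,0],[0,0,0],[0,0,0],[0,0,0]]}' 40
```

```text
clock: 5.22
eef_pos: [628.6, -301.3, 22.9]
eef_rot: [3.139, 0.002, 1.601]
wrist_force: [0.7, 0.5, -0.1]
finger_gap: 93.9
clock: 5.98
eef_pos: [628.6, -301.2, 22.9]
eef_rot: [3.139, 0.002, 1.601]
wrist_force: [-0.0, -0.2, -0.2]
finger_gap: 37.4
```

```bash
python3 -m inch '{"grip":[-1,-1,-1,-1],"travel":[[0,0,0],[0,0,0],[0,0,0],[0,0,0]],"turn":[[0,0,0],[0,0,0],[0,0,0],[0,0,0]]}' 40; python3 -m inch '{"grip":[-1,-1,-1],"travel":[[0,0,0],[0,0,0],[0,0,0]],"turn":[[0,0,0],[0,0,0],[0,0,0]]}' 40
```

```text
clock: 6.48
eef_pos: [628.5, -301.2, 22.9]
eef_rot: [3.139, 0.002, 1.601]
wrist_force: [-1.0, 0.8, 0.8]
finger_gap: 25.9
clock: 6.85
eef_pos: [628.5, -301.2, 22.9]
eef_rot: [3.139, 0.002, 1.601]
wrist_force: [-1.2, 0.5, 0.1]
finger_gap: 25.9
```

```bash
python3 -m inch '{"grip":[-1,-1,-1,-1,-1,-1,-1,-1,-1,-1],"travel":[[0,0,2],[0,0,6],[0,0,9],[-2,4,9.5],[-4.5,9,9.5],[-7,14,9.5],[-9.5,19,9.5],[-11.5,23.5,9.5],[-12.96,26.4,9.5],[-12.96,26.4,9.5]],"turn":[[0,0,0],[0,0,0],[0,0,0],[0,0,-2],[0,0,-4],[0,0,-6],[0,0,-8],[0,0,-9],[0,0,-9],[0,0,-9]]}'; python3 -m inch '{"grip":[-1,-1],"travel":[[0,0,0],[0,0,0]],"turn":[[0,0,0],[0,0,0]]}'
python3 - <<'E'
from h import *
s=manip.read_state(); print(s['clock'],np.round(s['eef_pos'],2),np.round(s['eef_rot'],4),np.round(s['wrist_force'],2))
im,d=snap('wrist','wc'); snap('side','s1')
E
```

```text
clock: 8.1
eef_pos: [498.7, -35.7, 119.4]
eef_rot: [3.138, 0.002, 1.447]
wrist_force: [0.2, 0.2, -1.5]
finger_gap: 26.0
clock: 8.35
eef_pos: [499.1, -36.3, 119.8]
eef_rot: [3.137, 0.002, 1.446]
wrist_force: [-0.1, 0.5, -1.3]
finger_gap: 25.8
8.35 [499.09 -36.34 119.8 ] [3.1369e+00 1.9000e-03 1.4459e+00] [-0.06  0.53 -1.25]
```

View pics/wc.png

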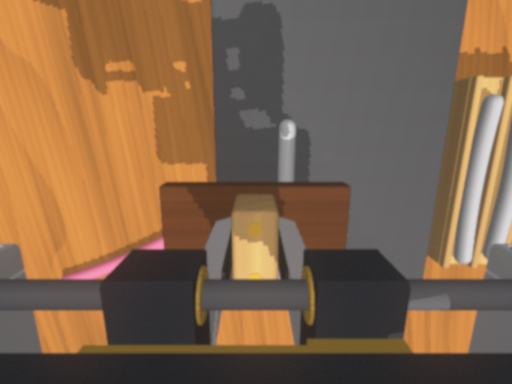

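View pics/s1.png

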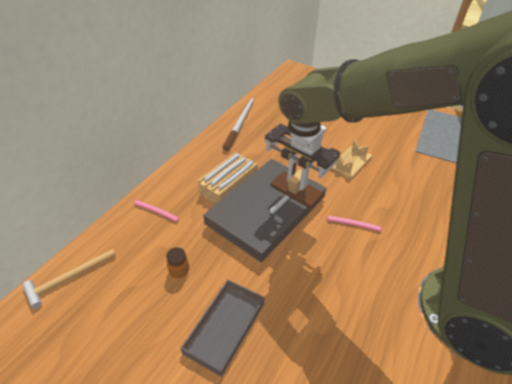

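The block is held across the mandrel, whose free end shows at (287,130), and it looks level. Now descend, stopping just above contact.

```bash
python3 -m inch '{"grip":[-1,-1,-1,-1],"travel":[[0,-0.1,-1.5],[0,-0.1,-2.8],[0,-0.1,-2.8],[0,-0.1,-2.8]],"turn":[[0,0,0],[0,0,0],[0,0,0],[0,0,0]]}'; python3 -m inch '{"grip":[-1,-1,-1],"travel":[[0,0,-0.1],[0,0,-0.2],[0,0,-0.2]],"turn":[[0,0,0],[0,0,0],[0,0,0]]}'
```

```text
clock: 8.95
eef_pos: [499.0, -37.3, 91.4]
eef_rot: [3.138, 0.002, 1.446]
wrist_force: [-1.1, -0.2, -1.7]
finger_gap: 26.1
clock: 9.32
eef_pos: [499.0, -37.3, 89.5]
eef_rot: [3.138, 0.002, 1.446]
wrist_force: [-0.5, 0.2, -1.9]
finger_gap: 25.5
```

Run:
```python
from h import *
for k in range(3):
    s=manip.read_state(); print(s['clock'],np.round(s['eef_pos'],2),np.round(s['wrist_force'],2),np.round(s['moment'],3)); manip.camera('wrist')
```

```text
9.325 [498.97 -37.28  89.47] [-0.51  0.19 -1.89] [-0.135  0.127  0.042]
9.375 [498.99 -37.32  89.5 ] [ 0.6   0.76 -1.6 ] [-0.087  0.125  0.035]
9.425 [498.99 -37.31  89.51] [-0.1   0.44 -1.49] [-0.042  0.111  0.01 ]
```

```bash
python3 -m inch '{"grip":[-1,-1,-1],"travel":[[0,0,-0.05],[0,0,-0.1],[0,0,-0.15]],"turn":[[0,0,0],[0,0,0],[0,0,0]]}'; python3 -m inch '{"grip":[-1,-1],"travel":[[0,0,-0.04],[0,0,-0.04]],"turn":[[0,0,0],[0,0,0]]}'
```

```text
clock: 9.85
eef_pos: [499.0, -37.3, 88.0]
eef_rot: [3.138, 0.002, 1.446]
wrist_force: [0.3, -0.4, -0.6]
finger_gap: 25.4
clock: 10.1
eef_pos: [499.0, -37.3, 87.5]
eef_rot: [3.138, 0.002, 1.446]
wrist_force: [-0.7, 0.0, -1.3]
finger_gap: 25.7
```

```bash
python3 -m inch '{"grip":[-1,-1],"travel":[[0,0,-0.03],[0,0,-0.03]],"turn":[[0,0,0],[0,0,0]]}'; python3 -m inch '{"grip":[-1],"travel":[[0,0,0]],"turn":[[0,0,0]]}'
```

```text
clock: 10.35
eef_pos: [499.0, -37.3, 87.2]
eef_rot: [3.138, 0.002, 1.446]
wrist_force: [0.1, 0.3, -2.5]
finger_gap: 25.8
clock: 10.48
eef_pos: [499.0, -37.3, 87.2]
eef_rot: [3.138, 0.002, 1.446]
wrist_force: [1.3, -0.2, -1.2]
finger_gap: 25.7
```

```bash
python3 -m inch '{"grip":[-1,-1],"travel":[[0,0,-0.03],[0,0,-0.03]],"turn":[[0,0,0],[0,0,0]]}'; python3 -m inch '{"grip":[-1],"travel":[[0,0,-0.01]],"turn":[[0,0,0]]}'
```

```text
clock: 10.72
eef_pos: [498.9, -37.3, 86.9]
eef_rot: [3.138, 0.002, 1.446]
wrist_force: [1.0, 0.1, -1.6]
finger_gap: 26.1
clock: 10.85
eef_pos: [498.9, -37.3, 86.8]
eef_rot: [3.138, 0.002, 1.446]
wrist_force: [0.3, -0.1, -2.3]
finger_gap: 25.7
```

```bash
python3 -m inch '{"grip":[-1,-1],"travel":[[0,0,-0.02],[0,0,-0.02]],"turn":[[0,0,0],[0,0,0]]}'; python3 -m inch '{"grip":[-1,-1],"travel":[[0,0,-0.02],[0,0,-0.02]],"turn":[[0,0,0],[0,0,0]]}'
```

```text
clock: 11.1
eef_pos: [499.0, -37.3, 86.7]
eef_rot: [3.137, 0.002, 1.446]
wrist_force: [0.6, 0.5, -0.3]
finger_gap: 25.7
clock: 11.35
eef_pos: [499.2, -37.3, 86.6]
eef_rot: [3.137, 0.002, 1.446]
wrist_force: [0.9, 0.7, 0.3]
finger_gap: 25.8
```

```bash
python3 -m inch '{"grip":[-1,-1],"travel":[[0,0,-0.02],[0,0,-0.02]],"turn":[[0,0,0],[0,0,0]]}'
python3 - <<'E'
from h import *
f=[]
for k in range(3):
    s=manip.read_state(); f.append(np.r_[s['eef_pos'],s['wrist_force'],s['moment']]); manip.camera('side')
print(s['clock'],np.round(np.mean(f,0),2))
E
```

```text
clock: 11.6
eef_pos: [499.3, -37.4, 86.6]
eef_rot: [3.137, 0.002, 1.446]
wrist_force: [0.5, 0.7, 2.5]
finger_gap: 25.7
11.7 [ 4.9936e+02 -3.7360e+01  8.6610e+01  4.0000e-02  4.9000e-01  2.7700e+00
 -6.0000e-02 -6.0000e-02  2.0000e-02]
```

Contact is about 4.5 N. Each call starts again from the measured pose, so a small z bias acts as a compliant light press. I'll start rolling in small calls.

```bash
python3 -m inch '{"grip":[-1,-1],"travel":[[0.2,-0.025,-0.02],[0.4,-0.05,-0.02]],"turn":[[0,0,0],[0,0,0]]}'; python3 -m inch '{"grip":[-1,-1],"travel":[[0.2,-0.025,-0.02],[0.4,-0.05,-0.02]],"turn":[[0,0,0],[0,0,0]]}'
```

```text
clock: 12.0
eef_pos: [503.6, -37.9, 86.6]
eef_rot: [3.136, 0.002, 1.446]
wrist_force: [-0.5, 0.1, 5.1]
finger_gap: 25.3
clock: 12.25
eef_pos: [508.0, -38.5, 86.6]
eef_rot: [3.136, 0.002, 1.446]
wrist_force: [-1.1, -0.2, 5.8]
finger_gap: 25.5
```

```bash
python3 -m inch '{"grip":[-1,-1],"travel":[[0.2,-0.025,-0.01],[0.4,-0.05,-0.01]],"turn":[[0,0,0],[0,0,0]]}'; python3 -m inch '{"grip":[-1,-1],"travel":[[0.2,-0.025,-0.01],[0.4,-0.05,-0.01]],"turn":[[0,0,0],[0,0,0]]}'
python3 - <<'E'
from h import *
snap('wrist','r1')
E
```

```text
clock: 12.5
eef_pos: [512.3, -39.0, 86.6]
eef_rot: [3.135, 0.002, 1.446]
wrist_force: [-0.6, 0.2, 6.2]
finger_gap: 26.0
clock: 12.75
eef_pos: [516.5, -39.5, 86.6]
eef_rot: [3.135, 0.002, 1.446]
wrist_force: [-1.1, -0.1, 5.4]
finger_gap: 25.6
```

View pics/r1.png

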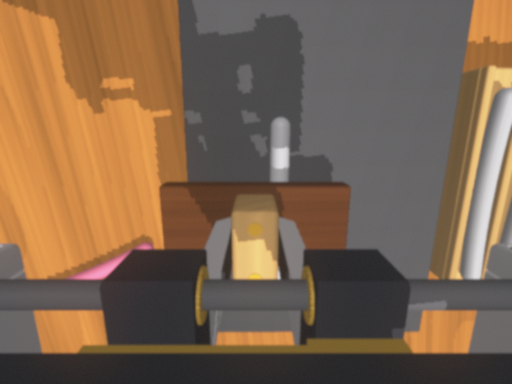

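```bash
python3 -m inch '{"grip":[-1,-1],"travel":[[0.2,-0.025,-0.01],[0.4,-0.05,-0.01]],"turn":[[0,0,0],[0,0,0]]}'; python3 -m inch '{"grip":[-1,-1],"travel":[[0.2,-0.025,-0.01],[0.4,-0.05,-0.01]],"turn":[[0,0,0],[0,0,0]]}';python3 -m inch '{"grip":[-1,-1],"travel":[[0.2,-0.025,-0.01],[0.4,-0.05,-0.01]],"turn":[[0,0,0],[0,0,0]]}'
```

```text
clock: 13.05
eef_pos: [520.9, -40.1, 86.6]
eef_rot: [3.135, 0.002, 1.446]
wrist_force: [-1.4, 0.2, 6.1]
finger_gap: 25.8
clock: 13.3
eef_pos: [525.1, -40.7, 86.6]
eef_rot: [3.135, 0.002, 1.446]
wrist_force: [-1.8, -0.2, 6.2]
finger_gap: 25.6
clock: 13.55
eef_pos: [529.3, -41.2, 86.6]
eef_rot: [3.134, 0.002, 1.446]
wrist_force: [-1.0, -0.6, 5.4]
finger_gap: 25.9
```

```bash
python3 -m inch '{"grip":[-1,-1],"travel":[[0.2,-0.025,-0.01],[0.4,-0.05,-0.01]],"turn":[[0,0,0],[0,0,0]]}'; python3 -m inch '{"grip":[-1,-1],"travel":[[0.2,-0.025,-0.01],[0.4,-0.05,-0.01]],"turn":[[0,0,0],[0,0,0]]}';python3 -m inch '{"grip":[-1,-1],"travel":[[0.2,-0.025,-0.01],[0.4,-0.05,-0.01]],"turn":[[0,0,0],[0,0,0]]}'
```

```text
clock: 13.8
eef_pos: [533.5, -41.8, 86.7]
eef_rot: [3.134, 0.002, 1.446]
wrist_force: [-0.3, -0.5, 5.7]
finger_gap: 25.6
clock: 14.05
eef_pos: [537.7, -42.3, 86.7]
eef_rot: [3.134, 0.002, 1.446]
wrist_force: [-0.6, -0.0, 6.4]
finger_gap: 25.7
clock: 14.3
eef_pos: [541.9, -42.9, 86.7]
eef_rot: [3.134, 0.002, 1.446]
wrist_force: [0.2, 0.5, 6.1]
finger_gap: 25.2
```

```bash
python3 -m inch '{"grip":[-1,-1],"travel":[[0.2,-0.025,-0.01],[0.4,-0.05,-0.01]],"turn":[[0,0,0],[0,0,0]]}'; python3 -m inch '{"grip":[-1,-1],"travel":[[0.2,-0.025,-0.01],[0.4,-0.05,-0.01]],"turn":[[0,0,0],[0,0,0]]}';python3 -m inch '{"grip":[-1,-1],"travel":[[0.2,-0.025,-0.01],[0.4,-0.05,-0.01]],"turn":[[0,0,0],[0,0,0]]}'
python3 - <<'E'
from h import *
snap('wrist','r2')
E
```

```text
clock: 14.55
eef_pos: [546.1, -43.4, 86.7]
eef_rot: [3.134, 0.002, 1.446]
wrist_force: [0.1, -0.3, 5.9]
finger_gap: 25.8
clock: 14.8
eef_pos: [550.3, -43.9, 86.7]
eef_rot: [3.134, 0.002, 1.446]
wrist_force: [-1.5, -0.7, 6.4]
finger_gap: 26.0
clock: 15.05
eef_pos: [554.4, -44.5, 86.7]
eef_rot: [3.134, 0.002, 1.446]
wrist_force: [-0.8, -0.3, 5.9]
finger_gap: 25.6
```

View pics/r2.png

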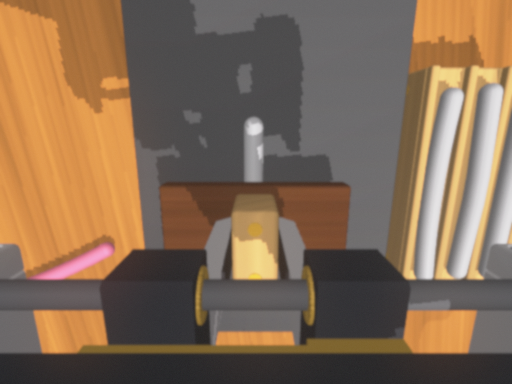

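Run:
```python
from h import *
d=np.load('pics/r2.npy'); P=cloud('wrist',d)
for v in (90,150,200,240): print([np.round(P[v,u]).astype(int).tolist() for u in (395,405,415,425,440,455,480)])
```

```text
[[667, 35, 50], [674, 34, 51], [687, 34, 39], [687, 32, 52], [699, 31, 50], [702, 30, 62], [724, 28, 55]]
[[667, -8, 49], [682, -11, 36], [683, -10, 48], [686, -10, 56], [693, -10, 62], [708, -13, 55], [721, -14, 63]]
[[676, -54, 31], [676, -50, 46], [679, -47, 57], [684, -47, 60], [693, -47, 64], [713, -53, 50], [722, -51, 64]]
[[672, -87, 38], [672, -80, 54], [683, -84, 49], [683, -78, 62], [700, -83, 55], [711, -85, 56], [731, -87, 56]]
```

```bash
python3 -m inch '{"grip":[-1,-1],"travel":[[0.2,-0.025,-0.01],[0.4,-0.05,-0.01]],"turn":[[0,0,0],[0,0,0]]}'; python3 -m inch '{"grip":[-1,-1],"travel":[[0.2,-0.025,-0.01],[0.4,-0.05,-0.01]],"turn":[[0,0,0],[0,0,0]]}';python3 -m inch '{"grip":[-1,-1],"travel":[[0.2,-0.025,-0.01],[0.4,-0.05,-0.01]],"turn":[[0,0,0],[0,0,0]]}'
```

```text
clock: 15.35
eef_pos: [558.8, -45.0, 86.8]
eef_rot: [3.133, 0.002, 1.446]
wrist_force: [-0.1, 0.3, 6.1]
finger_gap: 25.8
clock: 15.6
eef_pos: [562.9, -45.6, 86.8]
eef_rot: [3.133, 0.002, 1.446]
wrist_force: [-0.6, -0.6, 6.4]
finger_gap: 25.7
clock: 15.85
eef_pos: [567.1, -46.1, 86.8]
eef_rot: [3.133, 0.002, 1.446]
wrist_force: [-0.5, 0.6, 5.7]
finger_gap: 25.9
```

```bash
python3 -m inch '{"grip":[-1,-1],"travel":[[0.2,-0.025,-0.01],[0.4,-0.05,-0.01]],"turn":[[0,0,0],[0,0,0]]}'; python3 -m inch '{"grip":[-1,-1],"travel":[[0.2,-0.025,-0.01],[0.4,-0.05,-0.01]],"turn":[[0,0,0],[0,0,0]]}';python3 -m inch '{"grip":[-1,-1],"travel":[[0.2,-0.025,-0.01],[0.4,-0.05,-0.01]],"turn":[[0,0,0],[0,0,0]]}';python3 -m inch '{"grip":[-1,-1],"travel":[[0.2,-0.025,-0.01],[0.4,-0.05,-0.01]],"turn":[[0,0,0],[0,0,0]]}'
```

```text
clock: 16.1
eef_pos: [571.2, -46.6, 86.8]
eef_rot: [3.133, 0.002, 1.446]
wrist_force: [-0.7, 0.1, 6.5]
finger_gap: 25.5
clock: 16.35
eef_pos: [575.4, -47.2, 86.8]
eef_rot: [3.133, 0.002, 1.446]
wrist_force: [-0.9, 0.3, 5.5]
finger_gap: 25.7
clock: 16.6
eef_pos: [579.5, -47.7, 86.8]
eef_rot: [3.133, 0.002, 1.446]
wrist_force: [-0.5, 0.1, 5.8]
finger_gap: 25.7
clock: 16.85
eef_pos: [583.6, -48.2, 86.8]
eef_rot: [3.134, 0.002, 1.446]
wrist_force: [-0.4, 0.1, 5.3]
finger_gap: 25.4
```

```bash
python3 -m inch '{"grip":[-1,-1],"travel":[[0.2,-0.025,-0.01],[0.4,-0.05,-0.01]],"turn":[[0,0,0],[0,0,0]]}'; python3 -m inch '{"grip":[-1,-1],"travel":[[0.2,-0.025,-0.01],[0.4,-0.05,-0.01]],"turn":[[0,0,0],[0,0,0]]}';python3 -m inch '{"grip":[-1,-1],"travel":[[0.2,-0.025,-0.01],[0.4,-0.05,-0.01]],"turn":[[0,0,0],[0,0,0]]}'
```

```text
clock: 17.1
eef_pos: [587.8, -48.8, 86.8]
eef_rot: [3.134, 0.002, 1.446]
wrist_force: [-1.6, -0.5, 6.2]
finger_gap: 25.7
clock: 17.35
eef_pos: [591.9, -49.3, 86.8]
eef_rot: [3.134, 0.003, 1.446]
wrist_force: [-0.3, -1.2, 5.8]
finger_gap: 25.7
clock: 17.6
eef_pos: [596.0, -49.8, 86.9]
eef_rot: [3.134, 0.003, 1.446]
wrist_force: [0.3, -1.1, 5.5]
finger_gap: 25.6
```

Run:
```python
from h import *
snap('wrist','r3');snap('side','r3s')
s=manip.read_state(); print(s['clock'],np.round(s['eef_pos'],2),np.round(s['wrist_force'],2))
```

```text
17.7 [596.14 -49.86  86.87] [ 0.86 -0.43  5.36]
```

View pics/r3.png

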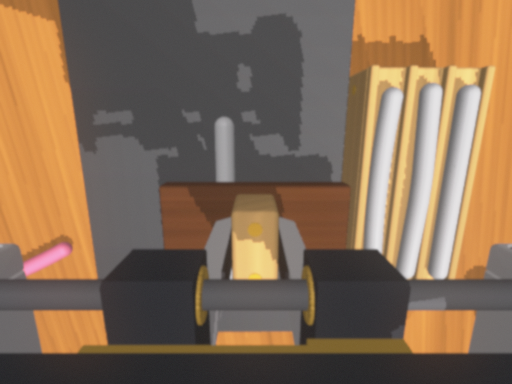

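Run:
```python
from h import *
# compare free end position of mandrel in wc? use w_s1 (before) and r3, points on mandrel axis near free end
for t,u0 in (('r3',(205,245)),):
    im=cv2.imread(f'pics/{t}.png').astype(int); d=np.load(f'pics/{t}.npy'); P=cloud('wrist',d)
    m=np.zeros(d.shape,bool); m[115:178,u0[0]:u0[1]]=1
    m&=(P[...,2]>56)&(P[...,2]<72); p=P[m]; r=cv2.minAreaRect(p[:,:2].astype(np.float32)); print(t,m.sum(),p.mean(0),r)
M=np.array([526.7,-40.8]); ex=np.array([np.cos(np.deg2rad(-7.3)),np.sin(np.deg2rad(-7.3))])
print('advance',(p.mean(0)[:2]-M)@ex, 'along', (p.mean(0)[:2]-M)@np.array([-ex[1],ex[0]]))
```

```text
r3 1124 [581.86039989   4.81308469  62.1552862 ] ((581.4098510742188, 4.846107482910156), (42.966957092285156, 13.850077629089355), 82.93311309814453)
advance 48.91748535078947 along 52.25229983979724
```

The mandrel advanced 48.9 mm, about 1.1 turns. Tool height stayed at 86.6–86.9 mm throughout with a steady ~7.5 N contact, so the mandrel is true. I'll lift the block straight up and take it back to the bench.

```bash
python3 -m inch '{"grip":[-1,-1,-1,-1,-1,-1,-1,-1,-1,-1],"travel":[[0,0,0.5],[0,0,2],[0,0,4],[0.6,-5,4],[1.2,-10,4],[1.8,-15,4],[2.4,-20,4],[3.2,-25,4],[3.2,-25.1,0],[3.2,-25.1,-4]],"turn":[[0,0,0],[0,0,0],[0,0,0],[0,0,2],[0,0,4],[0,0,6],[0,0,8],[0,0,9],[0,0,9],[0,0,9]]}'; python3 -m inch '{"grip":[-1,-1],"travel":[[0,0,0],[0,0,0]],"turn":[[0,0,0],[0,0,0]]}'
```

```text
clock: 18.95
eef_pos: [628.0, -301.7, 46.5]
eef_rot: [3.133, 0.003, 1.602]
wrist_force: [-0.1, -1.0, -2.2]
finger_gap: 25.7
clock: 19.2
eef_pos: [628.8, -302.0, 48.8]
eef_rot: [3.131, 0.004, 1.602]
wrist_force: [0.0, -0.3, -0.7]
finger_gap: 25.9
```

```bash
python3 -m inch '{"grip":[-1,-1,-1,-1],"travel":[[0,0,-1],[0,0,-2],[0,0,-2.3],[0,0,-2.3]],"turn":[[0,0.4,0],[0,0.4,0],[0,0.4,0],[0,0.4,0]]}'; python3 -m inch '{"grip":[-1,-1],"travel":[[0,0,-0.1],[0,0,-0.2]],"turn":[[0,0,0],[0,0,0]]}'
```

```text
clock: 19.7
eef_pos: [628.7, -302.0, 25.6]
eef_rot: [3.138, 0.003, 1.602]
wrist_force: [-0.1, -0.3, -1.8]
finger_gap: 26.1
clock: 19.95
eef_pos: [628.8, -302.0, 23.7]
eef_rot: [3.138, 0.004, 1.602]
wrist_force: [0.4, -0.1, -2.1]
finger_gap: 25.8
```

```bash
python3 -m inch '{"grip":[-1,-1],"travel":[[0,0,-0.04],[0,0,-0.08]],"turn":[[0,0,0],[0,0,0]]}'; python3 -m inch '{"grip":[-1,-1],"travel":[[0,0,-0.03],[0,0,-0.03]],"turn":[[0,0,0],[0,0,0]]}'
```

```text
clock: 20.2
eef_pos: [628.9, -302.0, 23.0]
eef_rot: [3.138, 0.004, 1.602]
wrist_force: [0.2, -0.4, 2.0]
finger_gap: 26.2
clock: 20.45
eef_pos: [628.9, -302.1, 23.0]
eef_rot: [3.138, 0.004, 1.602]
wrist_force: [-1.9, 0.4, 1.9]
finger_gap: 25.5
```

Touching the bench, about 4 N. Release and rise.

```bash
python3 -m inch '{"grip":[0.2,0.2,0.2,0.2,0.2],"travel":[[0,0,0],[0,0,0],[0,0,0],[0,0,0],[0,0,0]],"turn":[[0,0,0],[0,0,0],[0,0,0],[0,0,0],[0,0,0]]}'; python3 -m inch '{"grip":[0.2,0.2,0.2,0.2,0.2,0.2],"travel":[[0,0,2],[0,0,6],[0,0,12],[0,0,18],[0,0,18],[0,0,18]],"turn":[[0,0,0],[0,0,0],[0,0,0],[0,0,0],[0,0,0],[0,0,0]]}'
python3 - <<'E'
from h import *
snap('wrist','rel')
E
```

```text
clock: 21.08
eef_pos: [628.9, -302.0, 23.0]
eef_rot: [3.138, 0.004, 1.602]
wrist_force: [-0.8, -1.2, 0.5]
finger_gap: 56.5
clock: 21.82
eef_pos: [628.7, -302.0, 203.3]
eef_rot: [3.138, 0.004, 1.602]
wrist_force: [-0.7, -0.4, -0.1]
finger_gap: 56.4
```

View pics/rel.png

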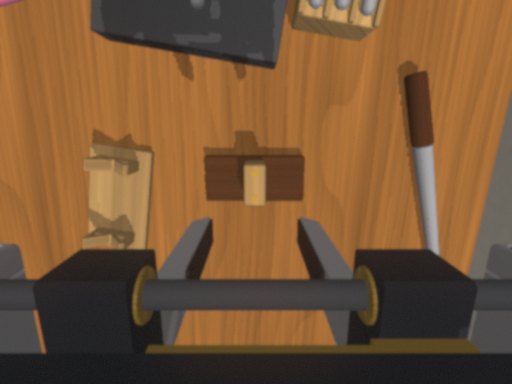

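The block stands flat on the bench, sole at (205–303, 155–200). Next I go back over the plate to measure the mandrel.

```bash
python3 -m inch '{"grip":[0.2,0.2,0.2,0.2,0.2,0.2,0.2,0.2],"travel":[[-1,5,2],[-2.5,10.5,3],[-4,16,3],[-5,21.5,3],[-6,27,3],[-6.9,32,3],[-6.9,32,3],[-6.9,32,3]],"turn":[[0,0,-2],[0,0,-4],[0,0,-6],[0,0,-8],[0,0,-9],[0,0,-9],[0,0,-9],[0,0,-9]]}'
python3 - <<'E'
from h import *
manip.camera('top')
s=manip.read_state(); print(s['clock'],np.round(s['eef_pos'],2),np.round(s['eef_rot'],4),np.round(s['wrist_force'],2))
im,d=snap('wrist','m1'); im=im.astype(int); P=cloud('wrist',d)
m=(d>0)&(P[...,2]>55)&(P[...,2]<72)&(P[...,0]>530)&(P[...,0]<630)&(P[...,1]<60)&(P[...,1]>-150)&(im.min(2)>110); m[280:]=0
n,l,st,_=cv2.connectedComponentsWithStats(m.astype(np.uint8)); k=1+np.argmax(st[1:,4]); m=l==k
p=P[m]; print(m.sum(),st[k],cv2.minAreaRect(p[:,:2].astype(np.float32)),np.percentile(p[:,2],[5,50,95]))
E
```

```text
clock: 22.88
eef_pos: [559.3, 17.7, 231.5]
eef_rot: [3.141, 0.003, 1.445]
wrist_force: [0.5, -0.6, -0.1]
finger_gap: 56.8
22.925 [559.45  17.26 231.51] [3.1404 0.0033 1.4442] [-0.32 -0.1  -1.61]
1030 [ 267  172   12  107 1030] ((575.0009155273438, -47.452659606933594), (146.38267517089844, 13.068551063537598), 82.56858825683594) [59.70758218 62.72437565 64.47021411]
```

View pics/m1.png

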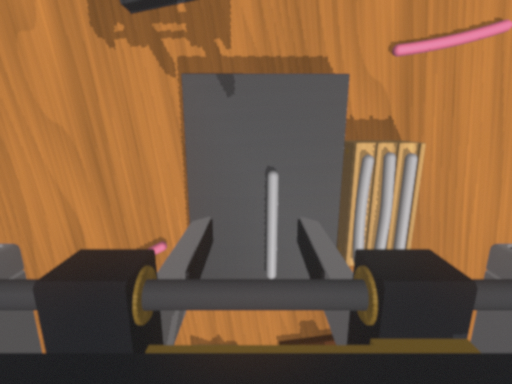

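The silver mandrel lies on the plate at (267–279, 172–279). Its centre is (575.0, −47.5) at −7.4°. I'll approach it.

```bash
python3 -m inch '{"grip":[0.2,0.2,0.2,0.2,0.2,0.2,0.2],"travel":[[0.8,-4,-2],[1.56,-6.5,-6],[1.56,-6.5,-11],[1.56,-6.5,-15],[1.56,-6.5,-15.7],[1.56,-6.5,-15.7],[1.56,-6.5,-15.7]],"turn":[[0,0,0],[0,0,0],[0,0,0],[0,0,0],[0,0,0],[0,0,0],[0,0,0]]}'
```

```text
clock: 23.85
eef_pos: [576.0, -48.2, 76.5]
eef_rot: [3.137, 0.003, 1.443]
wrist_force: [-0.5, 0.9, -0.6]
finger_gap: 56.3
```

```bash
python3 -m inch '{"grip":[0.2,0.2,0.2,0.2],"travel":[[-0.05,0.05,-1],[-0.1,0.07,-2],[-0.1,0.07,-2.1],[-0.1,0.07,-2.1]],"turn":[[0,0.2,0],[0,0.2,0],[0,0.2,0],[0,0.2,0]]}';python3 -m inch '{"grip":[0.2,0.2],"travel":[[0,0,-0.05],[0,0,-0.1]],"turn":[[0,0,0],[0,0,0]]}'
```

```text
clock: 24.35
eef_pos: [575.0, -47.5, 55.4]
eef_rot: [3.141, 0.004, 1.444]
wrist_force: [0.2, 0.7, 0.3]
finger_gap: 56.5
clock: 24.6
eef_pos: [575.1, -47.5, 54.5]
eef_rot: [3.141, 0.004, 1.444]
wrist_force: [0.2, 0.2, 0.7]
finger_gap: 56.1
```

```bash
python3 -m inch '{"grip":[0.2,0.2,0.2],"travel":[[0,0,-0.08],[0,0,-0.16],[0,0,-0.16]],"turn":[[0,0,0],[0,0,0],[0,0,0]]}';python3 -m inch '{"grip":[-0.6,-0.6,-0.6,-0.6],"travel":[[0,0,0],[0,0,0],[0,0,0],[0,0,0]],"turn":[[0,0,0],[0,0,0],[0,0,0],[0,0,0]]}' 20
```

```text
clock: 24.98
eef_pos: [575.0, -47.5, 52.8]
eef_rot: [3.141, 0.004, 1.444]
wrist_force: [-0.3, -0.6, 0.7]
finger_gap: 56.1
clock: 25.48
eef_pos: [575.0, -47.5, 52.9]
eef_rot: [3.141, 0.004, 1.444]
wrist_force: [-0.6, -0.1, 0.5]
finger_gap: 20.2
```

```bash
python3 -m inch '{"grip":[-1,-1,-1,-1,-1],"travel":[[0,0,0],[0,0,0],[0,0,0],[0,0,0],[0,0,0]],"turn":[[0,0,0],[0,0,0],[0,0,0],[0,0,0],[0,0,0]]}' 25
```

```text
clock: 26.1
eef_pos: [575.0, -47.5, 52.8]
eef_rot: [3.141, 0.004, 1.444]
wrist_force: [-2.2, 0.2, 0.3]
finger_gap: 13.2
```

```bash
python3 -m inch '{"grip":[-1,-1,-1],"travel":[[0,0,0.1],[0,0,0.5],[0,0,0.8]],"turn":[[0,0,0],[0,0,0],[0,0,0]]}' 35; python3 -m inch '{"grip":[-1,-1,-1],"travel":[[0,0,2],[0,0,5],[0,0,7]],"turn":[[0,0,0],[0,0,0],[0,0,0]]}';python3 - <<'E'
from h import *
snap('wrist','g1')
s=manip.read_state(); print(s['clock'],s['finger_gap'],np.round(s['eef_pos'],2),np.round(s['eef_rot'],4),np.round(s['wrist_force'],2))
E
```

```text
clock: 26.48
eef_pos: [575.1, -47.5, 61.2]
eef_rot: [3.141, 0.004, 1.444]
wrist_force: [0.3, 0.8, -1.2]
finger_gap: 13.3
clock: 26.85
eef_pos: [575.4, -47.6, 132.8]
eef_rot: [3.139, 0.004, 1.444]
wrist_force: [0.6, -0.3, -2.3]
finger_gap: 13.1
26.9 13.007217267817417 [576.29 -47.65 135.15] [3.1363 0.0038 1.4436] [ 0.24 -0.26  1.06]
```

View pics/g1.png

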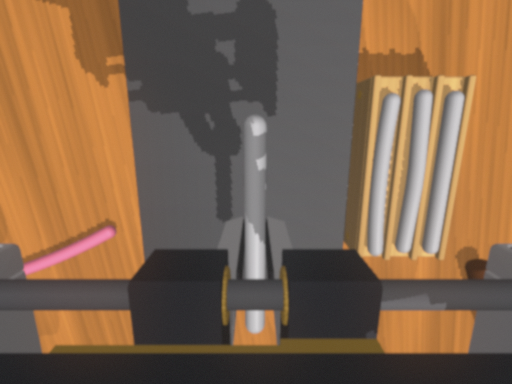

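The mandrel is held near its middle and runs straight up the image from (255,120) to (255,330). I'll refine the rest position from the earlier wrist picture while moving above it.

```bash
python3 -m inch '{"grip":[-1,-1,-1,-1,-1,-1,-1,-1,-1],"travel":[[-0.8,-2,0],[-2.8,-6.5,0],[-5,-11.5,0],[-7.2,-16.5,0],[-9.4,-21.5,0],[-11.5,-26,0],[-12.8,-28.9,0],[-12.8,-28.9,0],[-12.8,-28.9,0]],"turn":[[0,0,0],[0,0,0],[0,0,0],[0,0,0],[0,0,0],[0,0,0],[0,0,0],[0,0,0],[0,0,0]]}'
python3 - <<'E'
from h import *
manip.camera('side')
s=manip.read_state(); print(s['clock'],np.round(s['eef_pos'],2),np.round(s['eef_rot'],4),np.round(s['wrist_force'],2))
im,d=snap('wrist','v1'); snap('top','v1t')
P=cloud('wrist',d)
v,u=np.mgrid[0:384,0:512]
m=(d>0)&(P[...,2]>6)&(P[...,2]<60)&(P[...,0]>390)&(P[...,0]<510)&(P[...,1]<-240)&(P[...,1]>-420)
for lo,hi,n in ((7,17,'base'),(30,60,'upr')):
    q=P[m&(P[...,2]>lo)&(P[...,2]<hi)]; 
    if len(q)>10: print(n,len(q),cv2.minAreaRect(q[:,:2].astype(np.float32)))
E
```

```text
clock: 28.02
eef_pos: [447.8, -336.5, 134.5]
eef_rot: [3.137, 0.003, 1.443]
wrist_force: [0.4, 0.4, -0.6]
finger_gap: 12.9
28.075 [ 448.19 -336.13  134.73] [3.1369 0.0034 1.444 ] [ 0.37  0.17 -1.06]
base 4450 ((447.3197021484375, -334.22528076171875), (132.9583740234375, 80.15099334716797), 82.8731918334961)
upr 525 ((453.01177978515625, -287.5768737792969), (13.989900588989258, 51.84492874145508), 82.84645080566406)
```

View pics/v1.png

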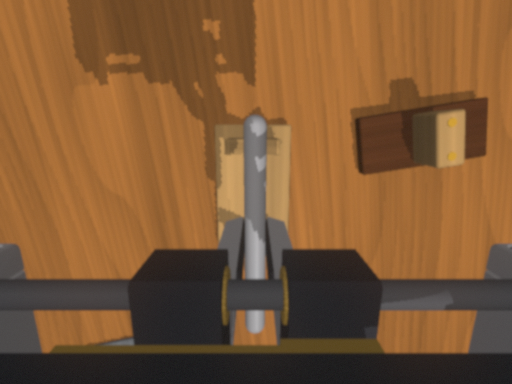

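View pics/v1t.png

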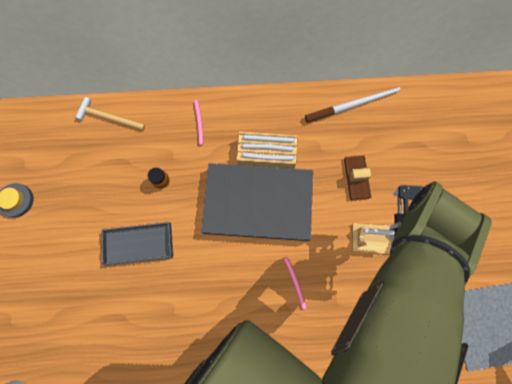

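The mandrel is above the V rest and in line with it; the block sits flat at right, (422,136). Descend.

```bash
python3 -m inch '{"grip":[-1,-1,-1,-1,-1],"travel":[[-0.03,-0.05,-2.5],[-0.07,-0.05,-6],[-0.07,-0.05,-8.5],[-0.07,-0.05,-8.7],[-0.07,-0.05,-8.7]],"turn":[[0,0.2,0],[0,0.2,0],[0,0.2,0],[0,0.2,0],[0,0.2,0]]}';python3 -m inch '{"grip":[-1,-1,-1],"travel":[[0,0,-0.3],[0,0,-0.6],[0,0,-0.6]],"turn":[[0,0,0],[0,0,0],[0,0,0]]}'
```

```text
clock: 28.8
eef_pos: [448.4, -336.5, 48.9]
eef_rot: [3.139, 0.005, 1.445]
wrist_force: [0.7, -1.2, -0.7]
finger_gap: 13.1
clock: 29.18
eef_pos: [448.3, -336.4, 42.9]
eef_rot: [3.139, 0.005, 1.445]
wrist_force: [0.3, -0.6, -1.6]
finger_gap: 12.9
```

```bash
python3 -m inch '{"grip":[-1,-1,-1],"travel":[[-0.04,0,-0.15],[-0.08,0,-0.3],[-0.08,0,-0.4]],"turn":[[0,0,0],[0,0,0],[0,0,0]]}';python3 -m inch '{"grip":[-1,-1],"travel":[[0,0,-0.05],[0,0,-0.1]],"turn":[[0,0,0],[0,0,0]]}'
```

```text
clock: 29.55
eef_pos: [447.5, -336.4, 38.8]
eef_rot: [3.139, 0.005, 1.445]
wrist_force: [-0.4, -0.5, -1.7]
finger_gap: 13.0
clock: 29.8
eef_pos: [447.5, -336.4, 37.8]
eef_rot: [3.139, 0.005, 1.445]
wrist_force: [-0.4, -0.4, -1.5]
finger_gap: 13.0
```

```bash
python3 -m inch '{"grip":[-1,-1],"travel":[[0,0,-0.04],[0,0,-0.07]],"turn":[[0,0,0],[0,0,0]]}';python3 -m inch '{"grip":[-1,-1],"travel":[[0,0,-0.04],[0,0,-0.05]],"turn":[[0,0,0],[0,0,0]]}'
```

```text
clock: 30.05
eef_pos: [447.5, -336.5, 37.5]
eef_rot: [3.139, 0.005, 1.445]
wrist_force: [-2.3, 2.8, 6.9]
finger_gap: 13.0
clock: 30.3
eef_pos: [447.5, -336.5, 37.5]
eef_rot: [3.139, 0.005, 1.445]
wrist_force: [-3.6, 2.5, 6.8]
finger_gap: 12.7
```

```bash
python3 -m inch '{"grip":[-1,-1,-1],"travel":[[-0.04,0,-0.02],[-0.05,0,-0.03],[-0.05,0,-0.03]],"turn":[[0,0,0],[0,0,0],[0,0,0]]}';python3 -m inch '{"grip":[-1,-1],"travel":[[0,0,-0.02],[0,0,-0.02]],"turn":[[0,0,0],[0,0,0]]}'
```

```text
clock: 30.68
eef_pos: [447.0, -336.5, 37.2]
eef_rot: [3.139, 0.005, 1.445]
wrist_force: [-1.4, 0.6, 0.3]
finger_gap: 12.7
clock: 30.92
eef_pos: [447.1, -336.6, 37.1]
eef_rot: [3.139, 0.005, 1.445]
wrist_force: [-0.9, 0.7, 3.8]
finger_gap: 13.4
```

```bash
python3 -m inch '{"grip":[-0.6,-0.5,-0.4,-0.3,-0.3],"travel":[[0,0,0],[0,0,0],[0,0,0],[0,0,0],[0,0,0]],"turn":[[0,0,0],[0,0,0],[0,0,0],[0,0,0],[0,0,0]]}';python3 -m inch '{"grip":[-0.3,-0.3,-0.3,-0.3,-0.3,-0.3,-0.3,-0.3],"travel":[[0,0,0.5],[0,0,1.5],[0,0,4],[0,0,9],[0,0,15],[-1,4,17],[-2,7,17],[-2,7,17]],"turn":[[0,0,0],[0,0,0],[0,0,0],[0,0,0],[0,0,0],[0,0,0],[0,0,0],[0,0,0]]}'
python3 - <<'E'
from h import *
manip.camera('top')
im,d=snap('wrist','f1'); im=im.astype(int)
P=cloud('wrist',d)
m=(d>0)&(P[...,2]>38)&(P[...,2]<56)&(P[...,0]>390)&(P[...,0]<500)&(P[...,1]<-240)&(P[...,1]>-430)&((im.max(2)-im.min(2))<25)&(im.min(2)>90)
q=P[m]; print(len(q),cv2.minAreaRect(q[:,:2].astype(np.float32)),np.percentile(q[:,2],[5,50,95]))
E
```

```text
clock: 31.55
eef_pos: [447.0, -336.5, 37.1]
eef_rot: [3.139, 0.005, 1.445]
wrist_force: [-0.2, 0.2, -0.0]
finger_gap: 32.7
clock: 32.55
eef_pos: [426.9, -265.4, 208.5]
eef_rot: [3.137, 0.006, 1.447]
wrist_force: [-0.8, -1.1, -0.8]
finger_gap: 32.7
993 ((447.4179992675781, -332.1763610839844), (138.29806518554688, 13.60035514831543), 82.78366088867188) [42.74700068 46.09785835 47.76460539]
```

View pics/f1.png

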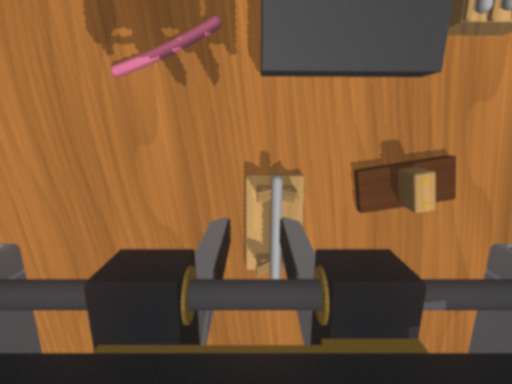

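The mandrel lies in the rest with its top at 47.8 mm (48 expected). I'll move the arm clear for a final check.

```bash
python3 -m inch '{"grip":[-0.3,-0.3,-0.3,-0.3,-0.3,-0.3,-0.3,-0.3],"travel":[[0,5,1],[0,10,1],[0,15,1],[0,20,1],[-1,25,1],[-1,30,1],[-1,32,1],[-1,32,1]],"turn":[[0,0,0],[0,0,0],[0,0,0],[0,0,0],[0,0,0],[0,0,0],[0,0,0],[0,0,0]]}'
python3 - <<'E'
from h import *
manip.camera('side')
im,d=snap('top','f2'); snap('side','f2s'); im=im.astype(int)
P=cloud('top',d);Z=P[...,2]
def R(m,n):
    q=P[m]; print(n,len(q),cv2.minAreaRect(q[:,:2].astype(np.float32)) if len(q)>4 else '',np.percentile(Z[m],[5,50,95]) if len(q) else '')
grey=((im.max(2)-im.min(2))<25)&(im.min(2)>110)
R((Z>35)&(Z<58)&(P[...,0]>400)&(P[...,0]<500)&(P[...,1]<-240)&(P[...,1]>-430)&grey,'mandrel')
R((Z>7)&(Z<25)&(abs(P[...,0]-628)<90)&(abs(P[...,1]+302)<60),'sole')
R((Z>45)&(Z<70)&(abs(P[...,0]-628)<90)&(abs(P[...,1]+302)<60),'grip')
R((Z>50)&(Z<75)&(abs(P[...,0]-657)<40)&(abs(P[...,1]-275)<40),'jar')
c=np.hstack([cv2.resize(cv2.imread('pics/f2.png')[120:270,200:420],None,fx=2.4,fy=2.4)[:, :400],cv2.resize(cv2.imread('pics/f2s.png')[110:260,190:390],None,fx=2,fy=2.4)])
cv2.imwrite('pics/f3.png',c)
E
```

```text
clock: 33.65
eef_pos: [417.7, 53.6, 217.8]
eef_rot: [3.138, 0.006, 1.447]
wrist_force: [0.3, 0.1, -0.3]
finger_gap: 32.7
mandrel 241 ((447.48455810546875, -334.40869140625), (144.57919311523438, 13.645062446594238), 82.10904693603516) [41.57161765 45.85780002 49.12275815]
sole 721 ((630.7445068359375, -301.4886779785156), (130.953369140625, 60.88290023803711), 1.4906717538833618) [11.05590517 15.21302702 18.71180123]
grip 175 ((630.4183349609375, -301.09490966796875), (26.439329147338867, 49.642215728759766), 1.7845759391784668) [49.64555879 56.81539417 60.10427924]
jar 228 ((656.6412963867188, 275.08526611328125), (43.05695724487305, 44.53049087524414), 87.73633575439453) [54.86116508 64.37934631 67.08871186]
```

View pics/f2.png

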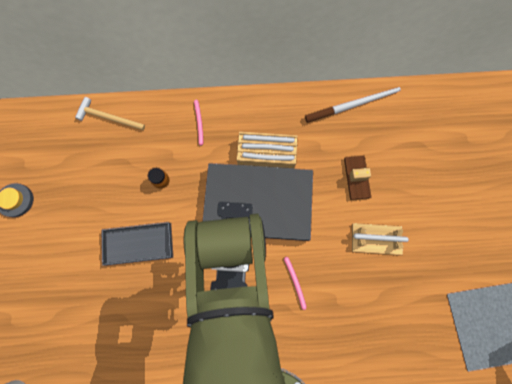

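View pics/f3.png

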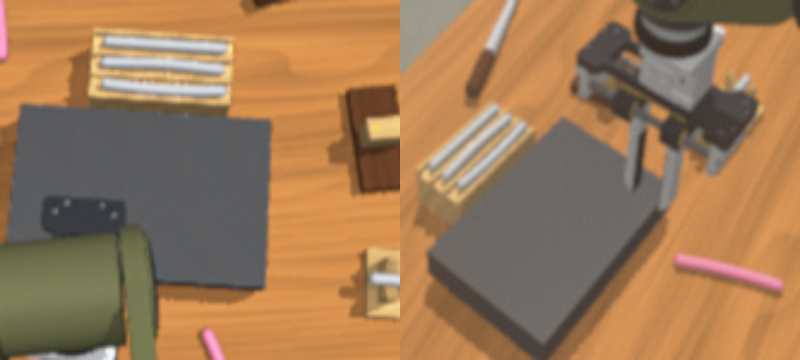

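The top view shows the mandrel in both notches at (380,238) and the block flat at (357,178). The rack mandrels are undisturbed, the jar is at (157,177) and the arm is clear. I'm handing in the job.

```bash
python3 -c "
from cell import manip
print(manip.sign_off())"
```

```text
the job is handed in; nothing more can be done
None
```

I rolled the mandrel about 1.1 turns away from the robot under the block. The wrist force read a steady contact of about 7.5 N. The tool height stayed between 86.6 and 86.9 mm, so I judged the mandrel true and laid it in both notches of the V rest. The block is back on the bench, flat on its underside. I handed the job in about 34 s into the 72 s allowed.

Last checks:
- **Mandrel:** its middle is at (447.5, −334) mm against a measured seat at about (447.4, −336.5). Its direction is within about 1° of the rest's axis, and its top is at 47.8 mm where 48 is expected.
- **Block:** it is flat with its grip top at the same height as before, about 2 mm from where it started.
- **Rack, jar and pink rods:** the jar measures unmoved. The rack mandrels and pink rods look undisturbed in the pictures.
- **Arm:** it is clear of everything.

One measurement stayed odd: the fingers read 13 mm when closed on the 14 mm mandrel, but it was held firmly. No check failed.

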